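Hang the drained turner on the free peg of the utensil rack

TASK

The slotted turner is draining head-up in the steel caddy, with its eye down inside. Take it out, lay it down on the table and let go, so that you can take it again nearer its eye; then hang it by the eye on the free peg of the utensil rack, blade down, and leave it hanging there. Leave the ladle and the spoon hanging on their pegs, and do not knock over the caddy, the jug or the mug.

Things in the scene. Friction and masses are not known exactly. Their poses are not given: they have to be found in the camera images.
- turner_mid (a point): Slotted turner, the one utensil in the caddy: 200 mm long, 0.13 kg. This point is half-way along it, inside its flat black handle, which runs from x = -66 to +18 mm, 20 mm wide (y), 12 mm thick (z). Axes: x from eye to blade, y across, z out of its upper face. It starts blade up, leaning some 25 degrees on the caddy's wall with its -z face; the handle is bare from the rim up.
- turner_eye (a point): Centre of the round black eye at the end of the turner's handle, 82 mm from turner_mid along -x. Same axes, so the hole runs along z. Hole 22 mm across, outside 36 mm, 7 mm thick.
- turner_blade (a point): Centre of the turner's slotted steel blade, 58 by 58 mm, 3 mm thick, 71 mm from turner_mid along x and 18 mm below it (-z), joined to the handle by a stepped 6 mm neck. Same axes. Balance point about 25 mm from turner_mid towards the blade. Laid -z face down, it rests on the blade's near edge and the eye, turner_mid some 14 mm above the table.
- turner: The whole turner; origin and axes as turner_mid.
- caddy: Draining caddy of perforated steel, open on top, 50 mm (x) by 96 mm (y), 78 mm high, 0.9 kg, loose; two compartments side by side. Origin at the centre of its underside, z up. The turner stands in the +y compartment (46 by 45 mm inside) and leans towards the caddy's +x.
- peg_left: The free peg, the robot's leftmost of the rack's three: straight steel rod, 8 mm thick, an 11 mm ball at its tip, sloping 20 degrees up and out towards the robot. Origin at its root on the bar's front, 245 mm above the table; x axis from root to tip (ball centre at 58 mm), y level.
- rack: Utensil rack, fixed: wooden foot 130 (x) by 330 (y) by 16 mm, two uprights at its ends (y = +-150 mm), wooden bar on top, 330 mm long, 22 mm thick, 30 mm high, its middle 245 mm above the table and 25 mm behind the foot's middle. Three pegs on its front at y = +100 (free), 0 and -100 mm. Origin at the centre of the foot's underside; -x is its front.
- ladle_eye (a point): Centre of the eye of the ladle (bowl 56 mm across, handle and length as the turner's), which hangs head down on the middle or the right peg.
- spoon_eye (a point): Centre of the eye of the round serving spoon (bowl 49 mm across, handle and length as the turner's), which hangs head down on the other of those two pegs.
- milk_jug: White milk jug, 170 mm high, standing at the back left. Origin at the centre of its underside, z up.
- white_mug: White mug, 96 mm high, standing at the right. Origin at the centre of its underside, z up.

How it is judged:
On the way:
1. the turner lies on the table, let go (height (world z) of each of turner_mid, turner_eye below 0.035 m and contact force between turner and the fingers below 0.05 N and linear speed of turner below 0.05 m/s), for 0.2 s.
At the end, for the whole second after the job is handed in: The turner hangs by its eye on the free (left) peg: the eye's centre between the peg's root and its ball and within 11 mm of the peg sideways, the blade down and the turner within 35 degrees of plumb (it may still sway); the ladle and the spoon still hang on their pegs (x of turner_eye in the frame of peg_left between 0 and 0.058 m and y of turner_eye in the frame of peg_left between -0.011 and 0.011 m and z of turner_eye in the frame of peg_left between -0.013 and 0.005 m and angle between turner_mid's own x axis and vertical above 2.53 rad and height (world z) of each of ladle_eye, spoon_eye above 0.2 m); the robot touches nothing.
It fails at once if the ladle or the spoon is knocked off its peg (height (world z) of any of ladle_eye, spoon_eye below 0.2 m).
It fails at once if the caddy, the jug or the mug is knocked over (angle between any of caddy, milk_jug, white_mug's own z axis and vertical above 0.6 rad).
It also fails if it takes over 56 s, if anything falls off the work surface, if the arm or the gripper's body presses on something with over 40 N, if the wrist force passes 120 N, or if a joint passes its speed limit or range.

ROBOT

A 6-joint arm with a two-finger parallel gripper is mounted at the origin on a cart in front of the work surface, level with it; the furniture and walls round the work are solid. World frame = base frame: x ahead of the robot, y to its left, z up, the work surface at z = 0. Lengths are in m, angles in rad, forces in N, time in s.
With the tool pointing down it reaches from about 0.3 to 0.875 m from the base axis. Payload 6.4 kg.
Tool frame: the origin (TCP) lies midway between the tips of the shut fingers; the grasp point (between the pads) lies 19 mm behind it; x points along the fingers, y is the direction in which the jaws open and shut, and the axes are right-handed (so a half turn about x gives the same grasp; the last joint's range is limited). The gripper opens to 85 mm and grips with 20 to 120 N. Pads are 22 mm wide; open, the fingers measure 114 mm over their backs; the gripper's body (76 mm by 85 mm) begins 54 mm behind the grasp point. The pads swing forward as they close: fully open they stand 13 mm farther back than shut.
Start: joints at [1.075, 0.181, 1.607, -0, 1.354, -0.206], TCP at [0.164, 0.551, 0.231] pointing down, gripper open.
Joint ranges: [-2.99, 2.99], [-0.89, 2.07], [0.3, 2.58], [-1.14, 4.28], [0, 2.63], [-3.12, 3.12]. Speed limits (rad/s): [2.57, 2.57, 3.01, 3.14, 3.14, 3.14].

INTERFACE

Orientations are given as a unit quaternion [w, x, y, z].
In Python, from bench import ctrl gives the robot as it stands.
- The arm moves only by the tool step_arm, never from a script. Its argument "motion" is a list of rows, each a list of 7 numbers: the shift along the tool's x, y, z in mm, then the turn, a rotation vector about the tool's x, y, z in degrees, then the closure in counts, from 0 (fully open) to 255 (shut). In form: [[tx, ty, tz, rx, ry, rz, hand], ...]. A call has 1 to 10 rows; each row is the pose to reach, as a shift and turn from the pose commanded when the call began, along the tool's axes at that moment; what a row does not reach only later rows make up. A row lasts 1/8 s, in which the tool goes at most 62.5 mm and 10.7 degrees, less where a joint would pass 70% of its speed; a pose out of reach is approached as far as the arm can. A call with a gripper value outside its range is refused whole. The fingers move at their own pace and stop on an object; the grip force is fixed at half the most. Time passes only in rows, so rows that repeat a pose let the fingers close. It gives the time, the measured TCP pose, the force and the opening at its end, in the units of the state.
- ctrl.get_obs(): the state, without advancing time (a new reading comes with each control period).
- ctrl.camera(name): name is "scene" or "top" or "wrist"; returns (picture, depth): 384x512x3 uint8, red, green, blue; 384x512 float32, m along the optical axis (not along the pixel's ray), 0 where there is no reading.
- ctrl.camera_info(name): a dict with "fx", "fy", "cx", "cy" (pixels), "dist_coeffs" ([k1, k2, p1, p2, k3] as OpenCV has them; the pictures are not rectified), "T" (4x4, takes a point from camera to world coordinates); the wrist camera has in their place "hand_eye" (4x4, takes a point from camera to tool coordinates, whose origin is the TCP and whose axes are the tool frame's). Camera axes: x right, y down, z forward; pixel columns grow to the right and rows downward; lengths in m; the calibration is good to about 2 mm. A picture is of the moment at which its call begins: read the wrist's pose just before it. camera_info takes no time and is no camera call.
- ctrl.hand_in(): hands the job in, once; it reports no verdict.
The state is a dict: "time_s": time; "q": joint angles; "dq": joint speeds; "joint_efforts": joint torques, N m; "eef_pos": TCP position; "eef_rot": TCP orientation; "wrist_force": force on the tool from outside, world axes, zero at the start; "torque": the same for the moment, N m; "opening": opening from 0.0 (shut) to 1.0 (fully open).
Only numpy, scipy, OpenCV 4.12 (cv2) and the standard library are available. Lean on these libraries where they do the work, as an engineer would, in place of code of your own. Each camera call takes 0.05 s, during which the arm holds its last target. There are 200 camera calls.

## Working session

There is one attempt and no reset: what is moved stays moved. The work goes in short steps, Python scripts to look and compute and a tool call to move; the robot and the scene stay as the last step left them, time stands still between calls to the robot, and variables do not carry over. Pictures are saved under pics/ and viewed, about 8 in all and at most 12, crops included, and the job is handed in when it is done.

Besides the shell and the picture viewer there is one more tool, called after ">>>" as name(argument=value, ...) on one line, values as JSON. step_arm: Moves the arm, as the interface text tells. Its arguments: {"type":"object","properties":{"motion":{"type":"array","items":{"type":"array","items":{"type":"number"}}}},"required":["motion"]}

```bash
ls; mkdir -p pics
cat > h.py <<'E'
import numpy as np, cv2
from scipy.spatial.transform import Rotation as R
from bench import ctrl
def tool():
    o=ctrl.get_obs(); q=o["eef_rot"]; T=np.eye(4); T[:3,:3]=R.from_quat([q[1],q[2],q[3],q[0]]).as_matrix(); T[:3,3]=o["eef_pos"]; return T
def grab(name):
    T=tool() if name=="wrist" else None
    p,d=ctrl.camera(name); i=ctrl.camera_info(name)
    T=T@np.array(i["hand_eye"]) if name=="wrist" else np.array(i["T"])
    return p,d,i,T
def cloud(d,i,T):
    h,w=d.shape; K=np.array([[i["fx"],0,i["cx"]],[0,i["fy"],i["cy"]],[0,0,1]])
    u,v=np.meshgrid(np.arange(w),np.arange(h))
    n=cv2.undistortPoints(np.stack([u,v],-1).reshape(-1,1,2).astype(float),K,np.array(i["dist_coeffs"],float)).reshape(h,w,2)
    P=np.concatenate([n*d[...,None],d[...,None]],-1)
    W=P@T[:3,:3].T+T[:3,3]; W[d==0]=np.nan; return W
def rel(Tt,Tc=None):
    "shift mm and rotvec deg from current tool pose to target"
    Tc=tool() if Tc is None else Tc
    D=np.linalg.inv(Tc)@Tt; return np.round(np.r_[D[:3,3]*1000,np.degrees(R.from_matrix(D[:3,:3]).as_rotvec())],1)
E
python3 - <<'E'
from h import *
for n in("scene","top"):
    p,d,i,T=grab(n); cv2.imwrite(f"pics/{n}0.png",p[...,::-1]); np.savez(f"{n}0.npz",p=p,W=cloud(d,i,T)); print(n,T.round(3).tolist(),i["fx"])
print(ctrl.get_obs(), ctrl.camera_info("wrist"))
E
```

```text
pics
scene [[0.634, -0.322, 0.703, -0.271], [-0.773, -0.296, 0.561, -0.67], [0.028, -0.899, -0.436, 0.657], [0.0, 0.0, 0.0, 1.0]] 388.8899492237805
top [[0.018, -0.994, 0.11, 0.393], [-1.0, -0.018, 0.003, -0.026], [-0.001, -0.11, -0.994, 1.53], [0.0, 0.0, 0.0, 1.0]] 349.28207690852446
{'time_s': 0.1, 'q': array([ 1.07469731e+00,  1.81490166e-01,  1.60790917e+00, -1.10395405e-05,
        1.35380236e+00, -2.06309475e-01]), 'dq': array([ 0.0020886 , -0.00164658, -0.00181036,  0.00137069,  0.00110048,
        0.0010442 ]), 'joint_efforts': array([ 6.37410517e-05, -4.45880842e+01, -3.52234340e+01, -2.58217078e-04,
        4.23449426e-03,  6.44342350e-06]), 'eef_pos': array([0.16405513, 0.55057785, 0.23046052]), 'eef_rot': array([ 0.69950485,  0.10156161,  0.69988911, -0.10263255]), 'wrist_force': array([0.59494561, 0.32843496, 0.12781566]), 'torque': array([-0.01290062,  0.04475488, -0.04733237]), 'opening': 0.9991095005624229} {'fx': 323.8905007719876, 'fy': 323.8905007719876, 'cx': 257.0024693171638, 'cy': 189.06655801053577, 'dist_coeffs': array([0.00621758, 0.        , 0.        , 0.        , 0.        ]), 'hand_eye': array([[-2.83422729e-04, -3.03479558e-01,  9.52837907e-01,
        -1.42541963e-01],
       [ 9.99999505e-01,  8.22974762e-04,  5.59569053e-04,
        -1.24071096e-03],
       [-9.53979319e-04,  9.52837594e-01,  3.03479174e-01,
        -7.84111798e-02],
       [ 0.00000000e+00,  0.00000000e+00,  0.00000000e+00,
         1.00000000e+00]])}
```

View pics/scene0.png

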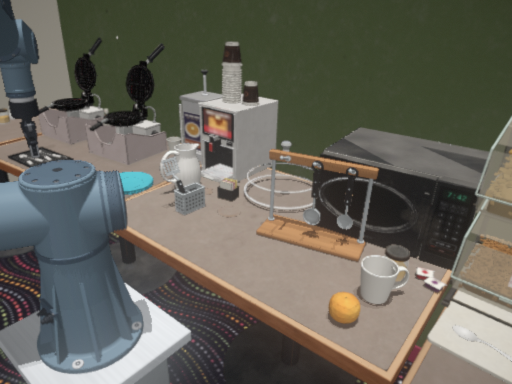

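View pics/top0.png

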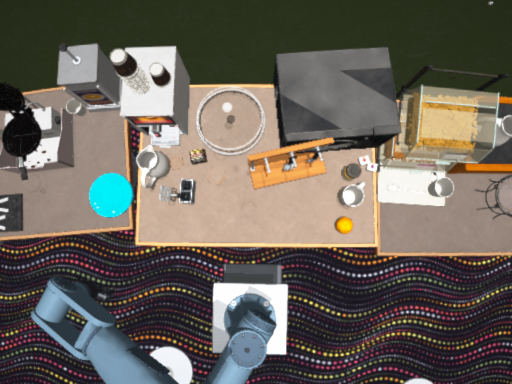

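The scene view shows the caddy at about (188,198) with the turner leaning to the left, the rack at (320,200) with ladle and spoon on the middle and right pegs, the jug at (182,160) and the mug at (378,278). In the top view the caddy is at (187,191) with the blade at (168,195), and the rack bar runs from (250,158) to (330,142). Next I'll measure these.

Run:
```python
from h import *
a=np.load("top0.npz");W=a["W"];p=a["p"]
def box(r0,r1,c0,c1,z0,z1):
    w=W[r0:r1,c0:c1].reshape(-1,3); return w[(w[:,2]>z0)&(w[:,2]<z1)]
def rect(n,P):
    r=cv2.minAreaRect((P[:,:2]*1000).astype(np.float32)); print(n,len(P),np.round(r[0]),np.round(r[1]),round(r[2],1),"z",P[:,2].min().round(3),np.median(P[:,2]).round(3),P[:,2].max().round(3), cv2.boxPoints(r).round().tolist())
print("table",np.nanmedian(W[205:235,200:240].reshape(-1,3),0))
rect("bar",box(135,185,240,340,.235,.275))
rect("foot",box(135,195,240,340,.008,.03))
c=box(172,210,155,205,.02,.3)
rect("all",c); rect("caddy+",c[(c[:,2]<.085)]); rect("turner",c[c[:,2]>.09])
t=c[c[:,2]>.085]; print(t[np.argsort(t[:,2])].round(3).tolist()[::6])
rect("jug",box(140,192,132,175,.05,.2)); rect("mug",box(180,212,340,368,.05,.12))
a=np.load("scene0.npz");W=a["W"]
rect("bar_s",box(140,190,260,385,.225,.27))
rect("foot_s",box(210,265,250,370,.008,.03))
c=box(172,216,168,210,.01,.25); rect("cad_s",c[c[:,2]<.085]); rect("tur_s",c[c[:,2]>.09])
t=c[c[:,2]>.085]; print(t[np.argsort(t[:,2])].round(3).tolist()[::6])
s=cv2.resize(a["p"][165:225,150:225],None,fx=5,fy=5,interpolation=2)
s2=cv2.resize(a["p"][140:200,255:330],None,fx=5,fy=5,interpolation=2)
cv2.imwrite("pics/crop1.png",np.hstack([s,s2])[...,::-1])
```

```text
table [ 0.42615102  0.14107031 -0.00165825]
bar 1044 [ 687. -159.] [128. 355.] 14.2 z 0.235 0.259 0.275 [[581.0, -3.0], [668.0, -347.0], [792.0, -316.0], [705.0, 28.0]]
foot 1668 [ 664. -149.] [427. 255.] 78.0 z 0.008 0.015 0.029 [[495.0, -331.0], [745.0, -384.0], [833.0, 33.0], [584.0, 87.0]]
all 506 [553. 337.] [188. 117.] 73.0 z 0.02 0.068 0.177 [[469.0, 264.0], [581.0, 230.0], [636.0, 410.0], [524.0, 444.0]]
caddy+ 353 [560. 335.] [188. 101.] 73.0 z 0.02 0.062 0.085 [[485.0, 259.0], [581.0, 230.0], [636.0, 410.0], [540.0, 439.0]]
turner 147 [547. 364.] [150.  67.] 47.1 z 0.091 0.134 0.177 [[472.0, 332.0], [521.0, 287.0], [623.0, 397.0], [574.0, 442.0]]
[[0.561, 0.302, 0.085], [0.609, 0.409, 0.091], [0.527, 0.298, 0.093], [0.51, 0.297, 0.096], [0.526, 0.301, 0.1], [0.513, 0.303, 0.105], [0.517, 0.311, 0.109], [0.521, 0.311, 0.112], [0.52, 0.322, 0.117], [0.523, 0.337, 0.123], [0.519, 0.336, 0.125], [0.498, 0.343, 0.128], [0.502, 0.342, 0.131], [0.506, 0.342, 0.134], [0.522, 0.342, 0.136], [0.509, 0.349, 0.139], [0.501, 0.347, 0.143], [0.512, 0.351, 0.147], [0.548, 0.343, 0.151], [
[... 565 characters left out ...]
8.] 12.8 z 0.008 0.015 0.03 [[558.0, -10.0], [633.0, -340.0], [765.0, -310.0], [690.0, 20.0]]
cad_s 1079 [611. 368.] [334. 148.] 40.8 z 0.01 0.054 0.085 [[437.0, 315.0], [533.0, 203.0], [786.0, 421.0], [689.0, 533.0]]
tur_s 78 [524. 320.] [41. 49.] 9.5 z 0.091 0.111 0.132 [[500.0, 341.0], [508.0, 292.0], [548.0, 299.0], [540.0, 348.0]]
[[0.606, 0.398, 0.085], [0.628, 0.372, 0.086], [0.607, 0.388, 0.088], [0.508, 0.299, 0.091], [0.522, 0.295, 0.095], [0.509, 0.3, 0.098], [0.508, 0.294, 0.1], [0.513, 0.299, 0.105], [0.511, 0.302, 0.108], [0.517, 0.309, 0.111], [0.519, 0.321, 0.115], [0.517, 0.329, 0.12], [0.541, 0.335, 0.123], [0.536, 0.336, 0.124], [0.501, 0.335, 0.128], [0.508, 0.333, 0.13]]
```

View pics/crop1.png

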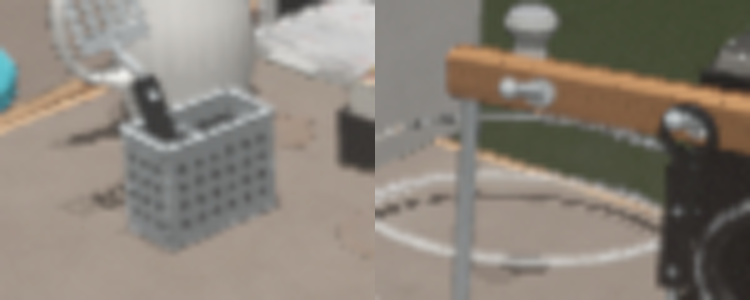

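The left crop shows the handle leaving the caddy's near compartment, leaning towards +y. The right crop shows the bare left peg and ball at about (525,90), with the ladle on the middle peg.

Run:
```python
from h import *
W=np.load("top0.npz")["W"].reshape(-1,3); V=np.load("scene0.npz")["W"].reshape(-1,3)
for n,A in(("top",W),("scene",V)):
    m=(abs(A[:,0]-.53)<.08)&(abs(A[:,1]-.275)<.06)
    c=A[m&(A[:,2]>.06)&(A[:,2]<.084)]; r=cv2.minAreaRect((c[:,:2]*1000).astype(np.float32)); print(n,len(c),r)
    c=A[m&(A[:,2]>.02)&(A[:,2]<.084)]; r=cv2.minAreaRect((c[:,:2]*1000).astype(np.float32)); print(n,len(c),r)
    m=(abs(A[:,0]-.52)<.04)&(abs(A[:,1]-.34)<.06)
    for z in (.09,.1,.11,.12,.14,.16): c=A[m&(abs(A[:,2]-z)<.008)]; print(z,len(c),c.mean(0).round(3) if len(c) else 0)
m=(V[:,2]>.24)&(V[:,2]<.28)&(abs(V[:,0]-.61)<.06)&(abs(V[:,1]+.06)<.05)
c=V[m];print("peg?",c[np.argsort(c[:,0])].round(3).tolist()[:25:2])
m=(W[:,2]>.24)&(W[:,2]<.29)&(abs(W[:,0]-.61)<.06)&(abs(W[:,1]+.06)<.05)
c=W[m];print("peg top",c[np.argsort(c[:,0])].round(3).tolist()[:25:2])
print(tool().round(3))
```

```text
top 189 ((544.2353515625, 279.0716552734375), (53.592254638671875, 95.74620056152344), 87.81382751464844)
top 314 ((544.2434692382812, 279.06396484375), (53.69816589355469, 95.69561767578125), 87.7265625)
0.09 16 [0.518 0.297 0.09 ]
0.1 16 [0.52  0.302 0.099]
0.11 17 [0.519 0.311 0.11 ]
0.12 21 [0.52  0.333 0.122]
0.14 33 [0.524 0.345 0.139]
0.16 26 [0.521 0.355 0.16 ]
scene 304 ((541.1234130859375, 276.9600524902344), (58.50136947631836, 99.90174102783203), 86.63508605957031)
scene 630 ((540.854736328125, 276.3941955566406), (58.43648147583008, 100.87395477294922), 87.88105010986328)
0.09 28 [0.516 0.296 0.09 ]
0.1 31 [0.516 0.3   0.1  ]
0.11 25 [0.518 0.31  0.11 ]
0.12 38 [0.52  0.332 0.123]
0.14 46 [0.52  0.343 0.14 ]
0.16 52 [0.521 0.353 0.16 ]
peg? [[0.595, -0.065, 0.261], [0.595, -0.068, 0.262], [0.596, -0.068, 0.265], [0.597, -0.063, 0.266], [0.601, -0.068, 0.263], [0.607, -0.067, 0.262], [0.611, -0.064, 0.257], [0.616, -0.064, 0.255], [0.623, -0.063, 0.256], [0.626, -0.061, 0.258], [0.634, -0.059, 0.255], [0.641, -0.058, 0.25], [0.642, -0.013, 0.241]]
peg top [[0.597, -0.061, 0.269], [0.598, -0.068, 0.265], [0.601, -0.061, 0.269], [0.604, -0.064, 0.272], [0.609, -0.064, 0.265], [0.613, -0.057, 0.262], [0.614, -0.061, 0.259], [0.618, -0.061, 0.256], [0.625, -0.061, 0.26], [0.629, -0.057, 0.255], [0.63, -0.053, 0.252], [0.633, -0.053, 0.255], [0.637, -0.053, 0.256]]
[[-0.001  0.286  0.958  0.164]
 [-0.001  0.958 -0.286  0.551]
 [-1.    -0.002 -0.     0.23 ]
 [ 0.     0.     0.     1.   ]]
```

```bash
cat >> h.py <<'E'
def wrist(Rt,q1d,pitch):
    "q4,q5,q6 (deg) for tool rotation Rt given J1 and forearm pitch from vertical (deg)"
    F=Rt@np.array([[0,0,1],[-1,0,0],[0,-1,0.]])  # columns tool = (fz,-fx,-fy)
    F=np.column_stack([-Rt[:,1],-Rt[:,2],Rt[:,0]])
    M=R.from_euler("ZY",[q1d,pitch],degrees=True).as_matrix().T@F
    return np.round(R.from_matrix(M).as_euler("ZYZ",degrees=True),0)
def mk(x,z,p=(0,0,0)):
    x=np.array(x,float);x/=np.linalg.norm(x);z=np.array(z,float);z-=x*(z@x);z/=np.linalg.norm(z)
    T=np.eye(4);T[:3,:3]=np.column_stack([x,np.cross(z,x),z]);T[:3,3]=p;return T
E
python3 - <<'E'
from h import *
T=tool();print("check",wrist(T[:3,:3],61.6,np.degrees(.181+1.607)))
c,s=np.cos(np.radians(40)),np.sin(np.radians(40))
for n,x,z,q1 in(("grasp zdn",(0,c,-s),(0,0,-1),15),("grasp zup",(0,c,-s),(0,0,1),15),("lay zdn",(0,0,-1),(0,-1,0),12),("lay zup",(0,0,-1),(0,1,0),12),
  ("hang zdn",(.975,.222,0),(0,0,-1),-6),("hang zup",(.975,.222,0),(0,0,1),-6)):
    print(n,[wrist(mk(x,z)[:3,:3],q1,p).tolist() for p in(100,120,140)])
E
```

```text
check [ -0.  78. -12.]
grasp zdn [[51.0, 72.0, 2.0], [58.0, 60.0, -16.0], [71.0, 52.0, -38.0]]
grasp zup [[51.0, 72.0, -178.0], [58.0, 60.0, 164.0], [71.0, 52.0, 142.0]]
lay zdn [[-0.0, 80.0, 12.0], [0.0, 60.0, 12.0], [-0.0, 40.0, 12.0]]
lay zup [[0.0, 80.0, -168.0], [0.0, 60.0, -168.0], [0.0, 40.0, -168.0]]
hang zdn [[117.0, 21.0, -29.0], [146.0, 35.0, -61.0], [156.0, 53.0, -75.0]]
hang zup [[117.0, 21.0, 151.0], [146.0, 35.0, 119.0], [156.0, 53.0, 105.0]]
```

Run:
```python
from h import *
c,s=np.cos(np.radians(40)),np.sin(np.radians(40))
G=np.array([.519,.305,.097]);X=np.array([0,c,-s])
T=mk(X,(0,0,-1),G-.15*X+.0); print(T[:3,3],rel(T))
T[:3,3]+=[-.08,-.03,.12];print(rel(T))
```

```text
[0.519      0.19009333 0.19341814] [  37.3 -244.   443.2   68.4   42.8   32. ]
[ -82.6 -295.8  375.    68.4   42.8   32. ]
```

>>> step_arm(motion=[[-80,-150,190,34,21,16,0],[-80,-150,190,34,21,16,0],[-80,-150,190,34,21,16,0],[-80,-296,375,68.4,42.8,32,0],[-80,-296,375,68.4,42.8,32,0],[-80,-296,375,68.4,42.8,32,0],[-80,-296,375,68.4,42.8,32,0],[-80,-296,375,68.4,42.8,32,0],[37,-244,443,68.4,42.8,32,0],[37,-244,443,68.4,42.8,32,0]])

```text
time_s: 1.35
eef_pos: [0.5102, 0.1842, 0.209]
eef_rot: [0.242, 0.667, 0.662, -0.242]
wrist_force: [0.9, -0.6, 1.6]
opening: 1.005
```

>>> step_arm(motion=[[0,0,0,0,0,0,0],[0,0,0,0,0,0,0]])

```text
time_s: 1.6
eef_pos: [0.5078, 0.1866, 0.211]
eef_rot: [0.242, 0.665, 0.665, -0.241]
wrist_force: [-0.1, -0.5, 0.8]
opening: 1.0
```

Run:
```python
from h import *
o=ctrl.get_obs();print(np.degrees(o["q"]).round(0),o["eef_pos"]);T=tool();print(T.round(2)); q=np.degrees(o["q"]);print(wrist(T[:3,:3],q[0],q[1]+q[2]))
p,d,i,Tc=grab("wrist");W=cloud(d,i,Tc);np.savez("w1.npz",p=p,W=W);cv2.imwrite("pics/w1.png",p[...,::-1])
```

```text
[-20.  12. 107.  46.  85. -35.] [0.50778854 0.18662844 0.21103739]
[[ 0.    1.    0.    0.51]
 [ 0.77  0.   -0.64  0.19]
 [-0.64  0.   -0.77  0.21]
 [ 0.    0.    0.    1.  ]]
[ 46.  85. -35.]
```

View pics/w1.png

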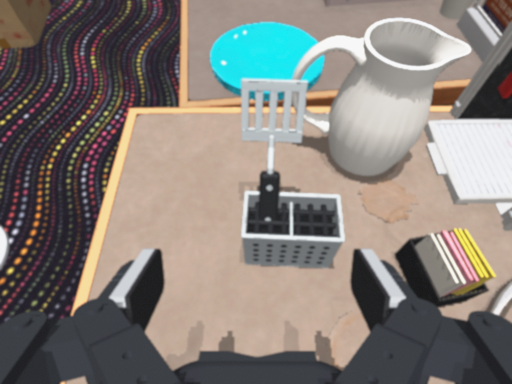

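The wrist view looks straight at the turner: black handle at cols 260–279, rows 172–218, neck at (270,155), blade centre at (273,110) and caddy below. The jug stands clear to the right.

Run:
```python
from h import *
a=np.load("w1.npz");W=a["W"];p=a["p"].astype(int)
for r in range(168,222,6):
    cs=[c for c in range(255,285) if p[r,c].sum()<150]
    w=W[r,cs]; w=w[(w[:,2]>.06)] if len(cs) else w
    print(r,cs[:1],cs[-1:],np.median(w,0).round(4) if len(w) else 0)
print("neck",W[150:165:5,271].round(3).tolist(),"blade",np.nanmean(W[78:142,243:304][W[78:142,243:304][...,2]>.12],0))
b=W[78:142,240:306].reshape(-1,3);b=b[b[:,2]>.12];m=b.mean(0);u,s,v=np.linalg.svd(b-m);print(v.round(3),b.min(0),b.max(0))
```

```text
168 [] [] 0
174 [] [] 0
180 [261] [277] [0.5181 0.2989 0.1062]
186 [261] [277] [0.5182 0.2961 0.1001]
192 [261] [277] [0.5183 0.2928 0.0944]
198 [260] [277] [0.518  0.29   0.0877]
204 [258] [276] [0.5167 0.2871 0.0809]
210 [258] [277] [0.5173 0.2838 0.0744]
216 [259] [282] [0.521  0.2806 0.0675]
neck [[0.52, 0.325, 0.119], [0.52, 0.319, 0.119], [0.52, 0.315, 0.117]] blade [0.52108682 0.34494844 0.15101821]
[[ 0.005  0.436  0.9  ]
 [-0.999  0.038 -0.013]
 [-0.039 -0.899  0.436]] [0.49116904 0.33036349 0.12289077] [0.55007516 0.36037057 0.1770005 ]
```

Run:
```python
from h import *
X=np.array([.03,np.cos(np.radians(30)),-np.sin(np.radians(30))]);X/=np.linalg.norm(X)
G=np.array([.5195,.3025,.1015])
for b in(.08,0): print(rel(mk(X,(0,0,-1),G+(.021-b)*X)))
T=mk(X,(0,0,-1),G); print(T.round(3))
```

```text
[102.    9.2  20.5   1.3  10.    1.5]
[180.7  11.5   6.7   1.3  10.    1.5]
[[ 0.03   0.999 -0.017  0.52 ]
 [ 0.866 -0.035 -0.499  0.302]
 [-0.5    0.    -0.866  0.102]
 [ 0.     0.     0.     1.   ]]
```

>>> step_arm(motion=[[50,5,10,0.6,5,0.7,0],[102,9,20.5,1.3,10,1.5,0],[102,9,20.5,1.3,10,1.5,0],[130,10,15,1.3,10,1.5,0],[155,11,11,1.3,10,1.5,0],[172,11.5,8,1.3,10,1.5,0],[180.5,11.5,6.7,1.3,10,1.5,0],[180.5,11.5,6.7,1.3,10,1.5,0],[180.5,11.5,6.7,1.3,10,1.5,0]])

```text
time_s: 2.78
eef_pos: [0.5204, 0.32, 0.09]
eef_rot: [0.179, 0.695, 0.671, -0.186]
wrist_force: [-0.3, -0.5, -0.8]
opening: 0.999
```

Run:
```python
from h import *
X=np.array([.03,np.cos(np.radians(30)),-np.sin(np.radians(30))]);X/=np.linalg.norm(X)
G=np.array([.5195,.3025,.1015]);T=mk(X,(0,0,-1),G+.021*X);print(rel(T),np.degrees(ctrl.get_obs()["q"]).round())
```

```text
[ 0.1 -0.2 -1.2 -0.1 -0.   0. ] [ -8.  30. 108.  65.  72. -46.]
```

Now close, then lift straight along the handle's axis.

>>> step_arm(motion=[[0,0,0,0,0,0,120],[0,0,0,0,0,0,255],[0,0,0,0,0,0,255],[0,0,0,0,0,0,255],[0,0,0,0,0,0,255],[0,0,0,0,0,0,255],[0,0,0,0,0,0,255]])

```text
time_s: 3.65
eef_pos: [0.5199, 0.3204, 0.0894]
eef_rot: [0.179, 0.695, 0.671, -0.187]
wrist_force: [-0.1, -1.0, 1.6]
opening: 0.221
```

Run:
```python
from h import *
T=tool()
for v in((0,.436*.06,.9*.06),(0,.436*.1,.9*.1),(0,.0,.2)): print(np.round(T[:3,:3].T@np.array(v)*1000,0))
```

```text
[ -4.  -1. -60.]
[  -7.   -2. -100.]
[-100.   -0. -173.]
```

>>> step_arm(motion=[[-1,0,-15,0,0,0,255],[-2,0,-35,0,0,0,255],[-4,-1,-60,0,0,0,255],[-20,-1,-85,0,0,0,255],[-40,-1,-115,0,0,0,255],[-60,-1,-135,0,0,0,255],[-80,-1,-155,0,0,0,255],[-80,-1,-155,0,0,0,255]])

```text
time_s: 4.65
eef_pos: [0.5201, 0.3289, 0.2662]
eef_rot: [0.18, 0.695, 0.671, -0.185]
wrist_force: [-0.5, 0.8, -1.3]
opening: 0.224
```

Run:
```python
from h import *
T=tool();print(T.round(3),np.degrees(ctrl.get_obs()["q"]).round())
p,d,i,Tc=grab("wrist");W=cloud(d,i,Tc);np.savez("w2.npz",p=p,W=W,T=T);cv2.imwrite("pics/w2.png",p[...,::-1])
```

```text
[[ 0.031  0.999 -0.015  0.52 ]
 [ 0.866 -0.034 -0.499  0.329]
 [-0.499  0.003 -0.866  0.266]
 [ 0.     0.     0.     1.   ]] [ -7.  11. 107.  61.  81. -27.]
```

View pics/w2.png

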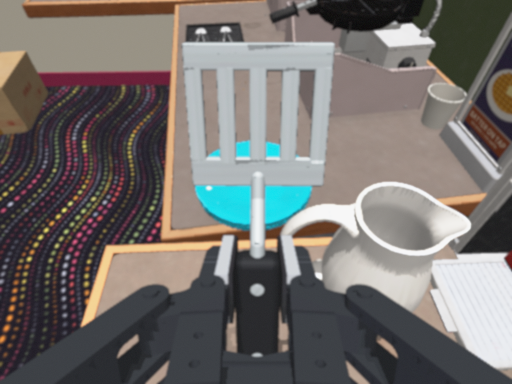

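The turner is held and out of the caddy: the blade is at (258,115), the neck rises from between the fingers, and the caddy is no longer in view. Next I'll measure its tilt in the hand and plan the lay-down.

Run:
```python
from h import *
a=np.load("w2.npz");W=a["W"];T=a["T"];b=W[40:190,183:337].reshape(-1,3)
L=(b-T[:3,3])@T[:3,:3]; L=L[(L[:,0]<.08)&~np.isnan(L[:,0])]
m=L.mean(0);u,s,v=np.linalg.svd(L-m,full_matrices=False);print(len(L),m.round(4),v.round(3),L.min(0).round(3),L.max(0).round(3))
n=v[2]*-np.sign(v[2][0]); # zT, toward -tool x
x=np.array([0,0,-1.]);x-=n*(n@x);x/=np.linalg.norm(x)
y=np.cross(n,x);bl=m-.0015*n
bl=(L.min(0)+L.max(0))/2-.0015*n
mid=bl-.071*x+.018*n;print("zT",n.round(3),"xT",x.round(3),"mid in tool",mid.round(4))
Tt=np.eye(4);Tt[:3,:3]=np.column_stack([x,y,n]);Tt[:3,3]=mid;np.save("tt.npy",Tt)
# lay: turner z up (5deg?) x=+Y
S=mk((0,1,0),(0,0,1),(0.44,.08,.014)) ; 
for h,p in((.12,(.44,.08)),(.03,(.44,.08)),(.002,(.44,.08))):
    S[:3,3]=[*p,.014+h]; G=S@np.linalg.inv(Tt); print(h,G[:3,3].round(3),G[:3,0].round(2),rel(G))
```

```text
15788 [-0.0091 -0.0006 -0.0664] [[ 0.072 -0.058  0.996]
 [-0.007  0.998  0.059]
 [ 0.997  0.012 -0.072]] [-0.014 -0.03  -0.093] [-0.005  0.029 -0.034]
zT [-0.997 -0.012  0.072] xT [-0.072 -0.001 -0.997] mid in tool [-0.0204 -0.0008  0.0086]
0.12 [0.441 0.087 0.113] [-0.01 -0.07 -1.  ] [-136.1  -70.4  253.2   -1.5  -64.1   -1.6]
0.03 [0.441 0.087 0.023] [-0.01 -0.07 -1.  ] [-91.2 -70.4 331.2  -1.5 -64.1  -1.6]
0.002 [ 0.441  0.087 -0.005] [-0.01 -0.07 -1.  ] [-77.2 -70.4 355.5  -1.5 -64.1  -1.6]
```

>>> step_arm(motion=[[-60,-10,40,0,-10,0,255],[-90,-20,80,-0.4,-20,-0.4,255],[-110,-35,130,-0.8,-32,-0.8,255],[-130,-50,180,-1.1,-43,-1.1,255],[-136,-70,225,-1.5,-54,-1.5,255],[-136,-70,253,-1.5,-64,-1.6,255],[-136,-70,253,-1.5,-64,-1.6,255],[-114,-70,292,-1.5,-64,-1.6,255],[-100,-70,316,-1.5,-64,-1.6,255],[-100,-70,316,-1.5,-64,-1.6,255]])

```text
time_s: 5.95
eef_pos: [0.4384, 0.0871, 0.0382]
eef_rot: [-0.511, -0.478, -0.488, 0.521]
wrist_force: [-0.4, -0.1, -0.6]
opening: 0.222
```

Run:
```python
from h import *
T=tool();Tt=np.load("tt.npy");print(T[:3].round(3),"\nturner",(T@Tt)[:3].round(3),np.degrees(ctrl.get_obs()["q"]).round())
for z in(.012,.004):
    G=T.copy();G[2,3]=z;print(rel(G))
```

```text
[[-0.02   1.     0.     0.438]
 [-0.066 -0.001 -0.998  0.087]
 [-0.998 -0.02   0.066  0.038]] 
turner [[ 0.    -1.     0.008  0.438]
 [ 1.     0.    -0.006  0.08 ]
 [ 0.006  0.008  1.     0.059]] [ -1.  12. 116.  -5.  53.   2.]
[26.2  0.5 -1.7 -0.   0.  -0. ]
[34.2  0.7 -2.3 -0.   0.  -0. ]
```

>>> step_arm(motion=[[15,0,-1,0,0,0,255],[26,0.5,-1.7,0,0,0,255],[34,0.7,-2.3,0,0,0,255],[34,0.7,-2.3,0,0,0,255],[34,0.7,-2.3,0,0,0,120],[34,0.7,-2.3,0,0,0,120],[34,0.7,-2.3,0,0,0,100],[34,0.7,-2.3,0,0,0,100]])

```text
time_s: 6.95
eef_pos: [0.4408, 0.0868, 0.006]
eef_rot: [-0.513, -0.479, -0.486, 0.52]
wrist_force: [0.4, 0.3, 0.5]
opening: 0.604
```

>>> step_arm(motion=[[-20,0,0,0,0,0,60],[-80,0,30,0,0,0,0],[-130,0,100,0,0,0,0],[-170,0,130,0,0,0,0],[-170,0,130,0,0,0,0],[-170,0,130,0,0,0,0]])

```text
time_s: 7.7
eef_pos: [0.4434, -0.0316, 0.1847]
eef_rot: [-0.513, -0.48, -0.485, 0.52]
wrist_force: [0.5, -0.4, -1.0]
opening: 0.999
```

Run:
```python
from h import *
T=tool();print(T.round(3),np.degrees(ctrl.get_obs()["q"]).round())
p,d,i,Tc=grab("wrist");W=cloud(d,i,Tc);np.savez("w3.npz",p=p,W=W,T=T);cv2.imwrite("pics/w3.png",p[...,::-1])
```

```text
[[-0.013  1.    -0.001  0.443]
 [-0.069 -0.002 -0.998 -0.032]
 [-0.998 -0.013  0.069  0.185]
 [ 0.     0.     0.     1.   ]] [-16.  -4. 112.  -4.  71. -15.]
```

View pics/w3.png

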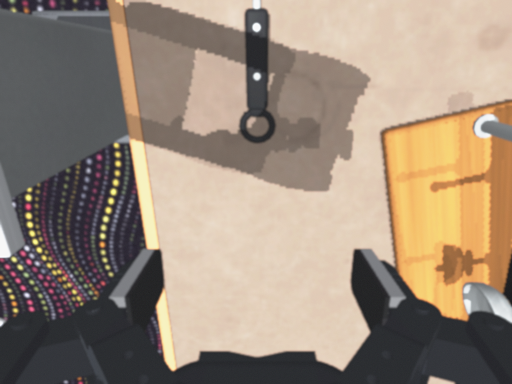

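The turner lies on the table: eye at (257,125), handle running up to (257,10). The rack's front-left foot corner shows at (383,130).

Run:
```python
from h import *
a=np.load("w3.npz");W=a["W"];p=a["p"].astype(int)
m=(p.sum(2)<160);m[:, :235]=0;m[:,280:]=0;m[145:]=0
e=W[105:145,238:278][m[105:145,238:278]];
c,r=cv2.minEnclosingCircle((e[:,:2]*1000).astype(np.float32));print("eye",c,r,np.nanmedian(e[:,2]))
for r in(15,40,60,80,95):
    w=W[r][m[r]];print(r,np.nanmedian(w,0).round(4),np.ptp(w[:,0]).round(3))
print("table",W[150:170,200:230].reshape(-1,3).mean(0))
```

```text
eye (440.60736083984375, -0.4402278959751129) 18.819259643554688 0.008135656046176443
  return np.nanmean(a, axis, out=out, keepdims=keepdims)
Traceback (most recent call last):
ValueError: zero-size array to reduction operation maximum which has no identity
```

Run:
```python
from h import *
for z in(.08,.03,.002): print(rel(mk((0,0,-1),(0,-1,0),(.4405,.0366,z))))
```

```text
[ 98.6  -0.5 -74.2  -0.    3.9   0.9]
[148.5   0.2 -77.6  -0.    3.9   0.9]
[176.4   0.7 -79.5  -0.    3.9   0.9]
```

>>> step_arm(motion=[[45,0,-40,0,2,0.5,90],[98,-0.5,-74,0,3.9,0.9,110],[98,-0.5,-74,0,3.9,0.9,110],[148,0,-77.5,0,3.9,0.9,110],[168,0.5,-79,0,3.9,0.9,110],[177,0.7,-79.5,0,3.9,0.9,110],[177,0.7,-79.5,0,3.9,0.9,110],[177,0.7,-79.5,0,3.9,0.9,255],[177,0.7,-79.5,0,3.9,0.9,255],[177,0.7,-79.5,0,3.9,0.9,255]])

```text
time_s: 9.0
eef_pos: [0.4422, 0.0357, 0.0035]
eef_rot: [0.501, 0.501, 0.499, -0.499]
wrist_force: [-2.2, 0.5, 5.0]
opening: 0.213
```

>>> step_arm(motion=[[0,0,0,0,0,0,255],[-10,0,0,0,0,0,255],[-50,0,0,0,0,0,255],[-110,0,0,0,0,0,255],[-170,0,0,0,0,0,255],[-230,0,0,0,0,0,255],[-260,0,0,0,0,0,255],[-260,0,0,0,0,0,255]])

```text
time_s: 10.0
eef_pos: [0.4423, 0.0358, 0.2657]
eef_rot: [0.503, 0.501, 0.497, -0.498]
wrist_force: [-0.1, 0.1, -0.9]
opening: 0.212
```

Run:
```python
from h import *
o=ctrl.get_obs();q=np.degrees(o["q"]);T=tool();print(T.round(3),q.round(),o["opening"])
# sweep waypoints: interpolate wrist angles to hang zup
H=mk((.975,.222,0),(0,0,1));a=wrist(H[:3,:3],-6,125);print("goal wrist",a)
def fk(q1,p,w):
    F=R.from_euler("ZY",[q1,p],degrees=True).as_matrix()@R.from_euler("ZYZ",w,degrees=True).as_matrix()
    return np.column_stack([F[:,2],-F[:,0],-F[:,1]])
w0=q[3:];w1=a;
for mid5 in(0,20):
  for s in np.linspace(0,1,7):
    w=w0+(w1-w0)*s;w[1]+=mid5*np.sin(np.pi*s)
    Rt=fk(q[0]+(-6-q[0])*s,q[1]+q[2]+(125-q[1]-q[2])*s,w);print(round(s,2),w.round(),"toolx",Rt[:,0].round(2),"xT",-Rt[:,2].round(2),"rv",np.degrees(R.from_matrix(T[:3,:3].T@Rt).as_rotvec()).round(1))
```

```text
[[ 0.008  1.     0.     0.442]
 [-0.002  0.    -1.     0.036]
 [-1.     0.008  0.002  0.266]
 [ 0.     0.     0.     1.   ]] [-11.  -9. 108.  -0.  81. -11.] 0.2123201779350926
goal wrist [149.  39. 115.]
0.0 [ -0.  81. -11.] toolx [ 0.01 -0.   -1.  ] xT [-0.  1. -0.] rv [ 0. -0. -0.]
0.17 [25. 74. 10.] toolx [ 0.14  0.38 -0.91] xT [0.42 0.81 0.41] rv [26.2 24.2  2.5]
0.33 [50. 67. 31.] toolx [ 0.3   0.66 -0.69] xT [0.74 0.28 0.61] rv [55.3 48.4 -4.3]
0.5 [74. 60. 52.] toolx [ 0.5   0.77 -0.4 ] xT [ 0.85 -0.34  0.39] rv [ 85.5  71.1 -20.7]
0.67 [99. 53. 73.] toolx [ 0.7   0.7  -0.15] xT [ 0.68 -0.71 -0.16] rv [114.   90.8 -47.5]
0.83 [124.  46.  94.] toolx [ 0.87  0.5  -0.01] xT [ 0.32 -0.58 -0.75] rv [-117.5  -91.1   74.6]
1.0 [149.  39. 115.] toolx [ 0.97  0.22 -0.  ] xT [-0. -0. -1.] rv [-78.8 -62.   78.2]
0.0 [ -0.  81. -11.] toolx [ 0.01 -0.   -1.  ] xT [-0.  1. -0.] rv [ 0. -0. -0.]
0.17 [25. 84. 10.] toolx [-0.03  0.43 -0.9 ] xT [0.42 0.83 0.38] rv [24.  24.7 -7.4]
0.33 [50. 84. 31.] toolx [ 0.02  0.76 -0.64] xT [0.77 0.4  0.5 ] rv [ 47.8  47.1 -21.1]
0.5 [74. 80. 52.] toolx [ 0.2   0.93 -0.31] xT [ 0.95 -0.11  0.29] rv [ 72.3  67.5 -39.3]
0.67 [99. 70. 73.] toolx [ 0.49  0.87 -0.01] xT [ 0.86 -0.48 -0.19] rv [ 98.5  86.5 -62.8]
0.83 [124.  56.  94.] toolx [0.79 0.6  0.12] xT [ 0.47 -0.48 -0.74] rv [-114.5  -94.5   87.2]
1.0 [149.  39. 115.] toolx [ 0.97  0.22 -0.  ] xT [-0. -0. -1.] rv [-78.8 -62.   78.2]
```

>>> step_arm(motion=[[0,0,0,13,12,1.2,255],[-4,-6,0,20,18,2,255],[-8,-12,0,26.2,24.2,2.5,255],[-12,-18,3,36,32,0,255],[-14,-22,6,46,41,-2,255],[-14,-22,6,55.3,48.4,-4.3,255],[-14,-22,6,55.3,48.4,-4.3,255],[-14,-22,6,55.3,48.4,-4.3,255]])

```text
time_s: 11.0
eef_pos: [0.4176, 0.0301, 0.2741]
eef_rot: [-0.041, 0.805, 0.389, -0.446]
wrist_force: [0.6, 0.1, -1.4]
opening: 0.218
```

```bash
cat > sw.py <<'E'
from h import *
import sys
def fk(q1,p,w):
    F=R.from_euler("ZY",[q1,p],degrees=True).as_matrix()@R.from_euler("ZYZ",w,degrees=True).as_matrix()
    return np.column_stack([F[:,2],-F[:,0],-F[:,1]])
w0=np.array([0,81,-11.]);w1=np.array([149,39,115.]);q=np.degrees(ctrl.get_obs()["q"]);T=tool();print(q.round(),T[:3,3].round(3),T[:3,0].round(2),"xT",-T[:3,2].round(2))
P={.5:(.42,.02,.28),.67:(.44,.0,.28),.83:(.47,-.03,.27),1:(.52,-.05,.26)}
for s in map(float,sys.argv[1:]):
    k=min(s,1); G=np.eye(4);G[:3,:3]=fk(-11+5*s,99+26*s,w0+(w1-w0)*s)
    ks=sorted(P);G[:3,3]=[np.interp(s,ks,[P[j][i] for j in ks]) for i in range(3)];print(s,rel(G,T).tolist())
E
python3 sw.py .42 .5 .58 .67
```

```text
[-48. -15. 123.  42.  93.   5.] [0.418 0.03  0.274] [ 0.3   0.66 -0.69] xT [0.75 0.28 0.6 ]
0.42 [-10.1, 6.0, -2.4, 17.4, 10.2, -4.7]
0.5 [-10.1, 6.0, -2.4, 34.4, 18.5, -10.5]
0.58 [-13.5, 18.1, -6.9, 52.0, 25.8, -17.3]
0.67 [-17.3, 31.7, -11.8, 72.1, 33.0, -26.4]
```

>>> step_arm(motion=[[-5,3,-1,9,5,-2.4,255],[-10,6,-2.4,17.4,10.2,-4.7,255],[-10,6,-2.4,26,14.5,-7.5,255],[-10,6,-2.4,34.4,18.5,-10.5,255],[-12,12,-4.5,43,22,-14,255],[-13.5,18,-7,52,25.8,-17.3,255],[-15,25,-9.5,62,29.5,-22,255],[-17,32,-12,72,33,-26.4,255],[-17,32,-12,72,33,-26.4,255],[-17,32,-12,72,33,-26.4,255]])

```text
time_s: 12.25
eef_pos: [0.4416, 0.0005, 0.2819]
eef_rot: [0.686, -0.615, -0.195, 0.337]
wrist_force: [-0.2, 0.0, -1.3]
opening: 0.214
```

```bash
python3 sw.py .75 .83 .92 1
```

```text
[-68.  -2. 137.  68. 100.  51.] [0.442 0.    0.282] [ 0.7   0.7  -0.15] xT [ 0.68 -0.71 -0.17]
0.75 [-0.6, 3.5, -21.3, 19.6, 5.4, -7.1]
0.83 [0.1, 4.8, -43.0, 39.0, 9.6, -14.5]
0.92 [11.9, 3.9, -69.5, 60.9, 13.4, -23.6]
1.0 [22.4, 3.1, -93.1, 80.3, 15.9, -32.5]
```

```bash
sed -i 's/.83:(.47,-.03,.27),1:(.52,-.05,.26)/.83:(.50,.03,.27),1:(.54,.0,.26)/' sw.py; python3 sw.py .75 .83 .92 1
```

```text
[-68.  -2. 137.  68. 100.  51.] [0.442 0.    0.282] [ 0.7   0.7  -0.15] xT [ 0.68 -0.71 -0.17]
0.75 [31.0, 0.7, -10.2, 19.6, 5.4, -7.1]
0.83 [63.1, -0.9, -20.8, 39.0, 9.6, -14.5]
0.92 [67.5, -0.7, -47.4, 60.9, 13.4, -23.6]
1.0 [71.4, -0.5, -71.1, 80.3, 15.9, -32.5]
```

>>> step_arm(motion=[[16,0.5,-5,0,0,0,255],[31,0.7,-10,10,2.7,-3.5,255],[47,0,-15,19.6,5.4,-7.1,255],[63,-1,-21,29,7.5,-11,255],[63,-1,-21,39,9.6,-14.5,255],[65,-1,-34,50,11.5,-19,255],[67.5,-0.7,-47,61,13.4,-23.6,255],[69,-0.5,-60,70,14.6,-28,255],[71,-0.5,-71,80.3,15.9,-32.5,255],[71,-0.5,-71,80.3,15.9,-32.5,255]])

```text
time_s: 13.5
eef_pos: [0.5403, 0.0, 0.2607]
eef_rot: [0.994, 0.001, 0.002, 0.112]
wrist_force: [0.0, 0.6, -0.7]
opening: 0.216
```

>>> step_arm(motion=[[0,0,0,0,0,0,255],[0,0,0,0,0,0,255]])

```text
time_s: 13.75
eef_pos: [0.54, -0.0008, 0.2606]
eef_rot: [0.994, 0.0, 0.002, 0.112]
wrist_force: [-0.1, -0.3, -1.2]
opening: 0.214
```

```bash
python3 sw.py 1;python3 - <<'E'
from h import *
T=tool()
p,d,i,Tc=grab("wrist");W=cloud(d,i,Tc);np.savez("w4.npz",p=p,W=W,T=T);cv2.imwrite("pics/w4.png",p[...,::-1])
E
```

```text
[-47.   4. 147. 117.  75. 116.] [ 0.54  -0.001  0.261] [ 0.97  0.22 -0.  ] xT [-0.  0. -1.]
1.0 [0.2, 0.8, -0.6, -0.0, 0.0, 0.0]
```

View pics/w4.png

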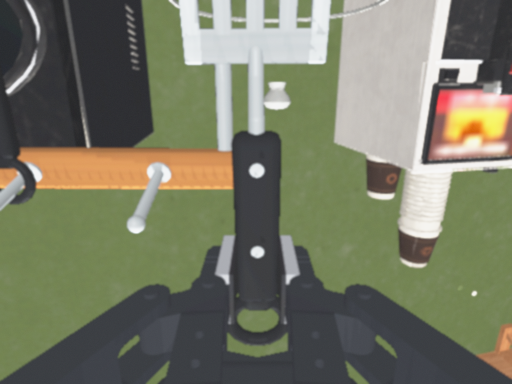

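The camera is below the hand, so the picture is upside down. Blade down at (255,45), eye at about (258,320), peg from root (160,172) to ball (136,224).

Run:
```python
from h import *
a=np.load("w4.npz");W=a["W"];T=a["T"];p=a["p"].astype(int)
L=(W-T[:3,3])@T[:3,:3]
print("handle col257")
for r in(70,100,125,140,160,185,215,245,275,295,300,304,308,312,318,324,330,334,338,342,346): print(r,L[r,257].round(4),p[r,257].sum())
for r in (140,200,260): 
    cs=[c for c in range(225,295) if p[r,c].sum()<200 and L[r,c,0]<.05]; print(r,cs[0],cs[-1],L[r,cs[0]].round(4),L[r,cs[-1]].round(4))
b=L[20:63,185:325].reshape(-1,3);b=b[b[:,0]<.1];m=b.mean(0);print("blade n",np.linalg.svd(b-m,full_matrices=False)[2][2].round(3),b.min(0),b.max(0))
def blob(r0,r1,c0,c1):
    w=W[r0:r1,c0:c1].reshape(-1,3);return w
w=blob(180,232,125,172);rr=np.array([.975,.222,0]);
k=(w[:,0]<.645)&(w[:,0]>.56)&(w[:,2]>.2);w=w[k];print(len(w));w=w[np.argsort(w[:,0])];print(w[::len(w)//14].round(4).tolist())
f=blob(150,190,30,230);k=(f[:,2]<.262)&(f[:,2]>.23)&(f[:,0]<.75)&(f[:,0]>.62);f=f[k];A=np.polyfit(f[:,1],f[:,0],1);print("bar front x=a*y+b",A,"yaw",np.degrees(np.arctan(-A[0])),f[:,2].min(),f[:,2].max())
```

```text
handle col257
70 [-0.003  -0.0007 -0.0841] 669
100 [-0.0109 -0.0007 -0.0727] 655
125 [-0.0187 -0.0008 -0.0638] 663
140 [-0.0194 -0.0008 -0.0582] 183
160 [-0.0194 -0.0008 -0.0504] 193
185 [-0.0181 -0.0008 -0.0397] 195
215 [-0.0166 -0.0008 -0.0261] 194
245 [-0.0145 -0.0008 -0.0109] 313
275 [-0.0134 -0.0008  0.0051] 194
295 [-0.0115 -0.0008  0.0172] 204
300 [-0.0097 -0.0008  0.0213] 214
304 [-0.0079 -0.0008  0.025 ] 204
308 [-0.0084 -0.0008  0.027 ] 225
312 [ 6.112e-01 -6.000e-04  5.213e-01] 346
318 [ 6.116e-01 -6.000e-04  5.416e-01] 335
324 [ 6.108e-01 -6.000e-04  5.613e-01] 337
330 [ 0.6115 -0.0007  0.5824] 328
334 [-0.0013 -0.0008  0.0491] 153
338 [-0.0021 -0.0008  0.051 ] 175
342 [-0.0034 -0.0008  0.0524] 186
346 [ 0.6099 -0.0007  0.6371] 324
140 233 279 [-0.0183 -0.0101 -0.058 ] [-0.0177  0.0078 -0.0579]
200 234 279 [-0.0134 -0.0106 -0.0316] [-0.0158  0.0084 -0.0325]
260 232 281 [-0.028  -0.0109 -0.0112] [-0.028   0.0089 -0.0112]
blade n [ 0.994 -0.01  -0.112] [-0.00522358 -0.03017964 -0.10262486] [ 0.00060981  0.02676495 -0.0870275 ]
733
[[0.5932, -0.0659, 0.2622], [0.595, -0.0625, 0.266], [0.5958, -0.0623, 0.2636], [0.597, -0.0707, 0.264], [0.5983, -0.0669, 0.2596], [0.6028, -0.065, 0.2595], [0.6062, -0.0611, 0.2591], [0.6095, -0.0619, 0.2575], [0.613, -0.0627, 0.2559], [0.6167, -0.0592, 0.2561], [0.6206, -0.0575, 0.2547], [0.6247, -0.0564, 0.2547], [0.6293, -0.057, 0.2502], [0.6338, -0.0579, 0.2485], [0.6402, -0.0527, 0.2484]]
bar front x=a*y+b [-0.23703326  0.63979095] yaw 13.334901445034761 0.23000111546504654 0.2601250892493742
```

```bash
cat > ins.py <<'E'
from h import *
T=tool();e=np.array([-.004,-.0008,.037]);E=T[:3,:3]@e+T[:3,3]
root=np.array([.6526,-.054,.245]);y=np.radians(13.1);o=np.array([-.9397*np.cos(y),-.9397*np.sin(y),.342])
Z=np.cross(o,[-np.sin(y),np.cos(y),0]);Z*=np.sign(Z[2])
v=E-root;print("eye",E.round(4),"peg frame x,lat,z mm",(v@o*1e3).round(1),(v@np.array([-np.sin(y),np.cos(y),0])*1e3).round(1),(v@Z*1e3).round(1),np.degrees(ctrl.get_obs()["q"]).round(),ctrl.get_obs()["wrist_force"].round(1))
for s,h in((100,0),(75,0),(45,0),(28,0),(25,-6),(25,-9)):
    print(s,h,np.round(T[:3,:3].T@(root+o*s/1e3+Z*h/1e3-E)*1e3,1))
E
python3 ins.py
```

```text
eye [ 0.5364 -0.0027  0.2975] peg frame x,lat,z mm 113.4 76.3 14.6 [-47.   4. 147. 117.  75. 116.] [-0.6  0.1 -1.8]
100 0 [  8.  -76.3 -18.1]
75 0 [ 31.5 -76.2 -26.6]
45 0 [ 59.8 -76.1 -36.7]
28 0 [ 75.8 -76.1 -42.5]
25 -6 [ 76.5 -76.1 -49.2]
25 -9 [ 75.5 -76.1 -52. ]
```

>>> step_arm(motion=[[8,-20,-8,0,0,0,255],[14,-45,-14,0,0,0,255],[18,-65,-20,0,0,0,255],[20,-76,-22,0,0,0,255],[20,-76,-22,0,0,0,255],[20,-76,-22,0,0,0,255],[20,-76,-22,0,0,0,255]])

```text
time_s: 14.68
eef_pos: [0.5756, -0.0697, 0.2378]
eef_rot: [0.994, 0.002, 0.002, 0.112]
wrist_force: [-0.2, -0.3, -1.2]
opening: 0.216
```

```bash
python3 ins.py
python3 - <<'E'
from h import *
T=tool()
p,d,i,Tc=grab("wrist");W=cloud(d,i,Tc);np.savez("w5.npz",p=p,W=W,T=T)
c=cv2.resize(p[170:384,160:360],None,fx=2.5,fy=2.5)
cv2.imwrite("pics/w5.png",c[...,::-1])
E
```

```text
eye [ 0.5721 -0.0715  0.2748] peg frame x,lat,z mm 87.6 1.2 -0.2 [-51.  15. 137. 113.  78. 115.] [-0.2 -0.3 -1.2]
100 0 [-11.6  -1.3   4.4]
75 0 [11.9 -1.2 -4.1]
45 0 [ 40.1  -1.1 -14.3]
28 0 [ 56.1  -1.1 -20. ]
25 -6 [ 56.9  -1.1 -26.7]
25 -9 [ 55.9  -1.1 -29.5]
```

View pics/w5.png

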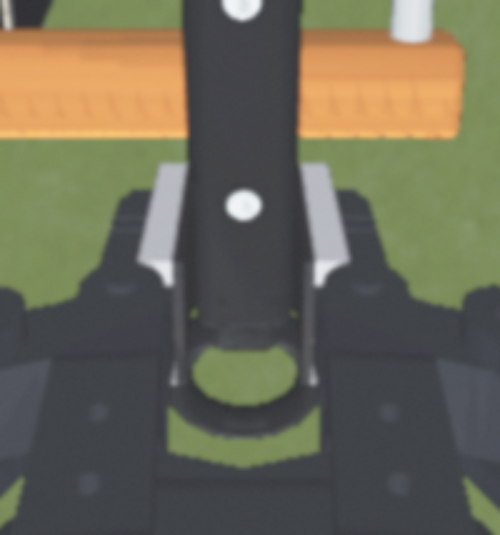

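The peg is hidden behind the handle and centred on it. The eye hole is at crop (245,375). The numbers put the eye on the peg's axis to within about 1 mm, so I'll advance along the peg.

>>> step_arm(motion=[[6,-1,-2,0,0,0,255],[12,-1.2,-4,0,0,0,255],[20,-1.2,-7,0,0,0,255],[28,-1.2,-10,0,0,0,255],[34,-1.2,-12,0,0,0,255],[40,-1.1,-14.3,0,0,0,255],[40,-1.1,-14.3,0,0,0,255]])

```text
time_s: 15.6
eef_pos: [0.6154, -0.0623, 0.223]
eef_rot: [0.994, 0.002, 0.002, 0.112]
wrist_force: [-0.4, -0.1, -0.7]
opening: 0.214
```

```bash
python3 ins.py
python3 - <<'E'
from h import *
T=tool()
p,d,i,Tc=grab("wrist")
c=cv2.resize(p[170:384,160:360],None,fx=2,fy=2)
s,_,_,_=grab("scene"); s=cv2.resize(s[130:215,255:345],None,fx=5,fy=5,interpolation=2)
h=max(c.shape[0],s.shape[0]);f=np.zeros((h,c.shape[1]+s.shape[1]-0,3),np.uint8);f[:c.shape[0],:c.shape[1]]=c;f[:s.shape[0],c.shape[1]:]=s
cv2.imwrite("pics/w6.png",f[:590,:800,::-1]);print(f.shape)
E
```

```text
eye [ 0.6118 -0.0641  0.26  ] peg frame x,lat,z mm 44.6 -0.6 -0.2 [-44.  21. 132. 120.  76. 113.] [-0.4 -0.1 -0.7]
100 0 [-52.1   0.4  19. ]
75 0 [-28.5   0.5  10.5]
45 0 [-0.3  0.6  0.3]
28 0 [15.7  0.6 -5.4]
25 -6 [ 16.5   0.6 -12.1]
25 -9 [ 15.5   0.6 -14.9]
(428, 850, 3)
```

View pics/w6.png

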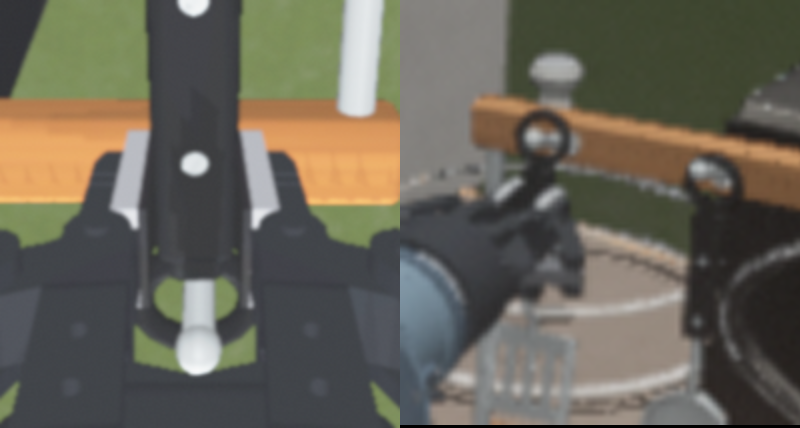

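In the left crop the ball (198,350) has come through the eye, and in the right crop the peg is inside the ring at (543,138). Next: advance, lower and release.

>>> step_arm(motion=[[8,0.5,-3,0,0,0,255],[15,0.6,-5.5,0,0,0,255],[16,0.6,-9,0,0,0,255],[16,0.6,-12,0,0,0,255],[16,0.6,-12,0,0,0,255],[16,0.6,-12,0,0,0,255]])

```text
time_s: 16.45
eef_pos: [0.6305, -0.0585, 0.2111]
eef_rot: [0.994, 0.002, 0.002, 0.111]
wrist_force: [0.3, 0.8, -1.2]
opening: 0.214
```

```bash
python3 ins.py
```

```text
eye [ 0.6269 -0.0603  0.2481] peg frame x,lat,z mm 25.9 -0.3 -6.1 [-42.  24. 130. 122.  75. 112.] [ 0.3  0.8 -1.2]
100 0 [-67.6   0.1  30.8]
75 0 [-44.1   0.2  22.3]
45 0 [-15.9   0.3  12.2]
28 0 [0.1 0.4 6.4]
25 -6 [ 0.9  0.3 -0.2]
25 -9 [-0.1  0.3 -3.1]
```

>>> step_arm(motion=[[0,0,0,0,0,0,200],[0,0,0,0,0,0,150],[0,0,0,0,0,0,120],[0,0,0,0,0,0,120],[0,0,0,0,0,0,120],[0,0,0,0,0,0,120],[-10,0,0,0,0,0,120],[-25,0,0,0,0,0,120],[-45,0,0,0,0,0,120],[-70,0,0,0,0,0,120]])

```text
time_s: 17.7
eef_pos: [0.5614, -0.0737, 0.2116]
eef_rot: [0.994, 0.002, 0.002, 0.112]
wrist_force: [-0.1, -0.7, -0.1]
opening: 0.532
```

>>> step_arm(motion=[[-30,0,0,0,0,0,120],[-50,0,0,0,0,0,120],[-60,0,0,0,0,0,120],[-60,0,0,0,0,0,120],[-60,0,0,0,0,0,120],[-60,0,0,0,0,0,120],[-60,0,0,0,0,0,120],[-60,0,0,0,0,0,120]])

```text
time_s: 18.7
eef_pos: [0.5039, -0.0869, 0.2117]
eef_rot: [0.994, 0.002, 0.002, 0.112]
wrist_force: [-0.8, 0.4, 0.4]
opening: 0.529
```

Run:
```python
from h import *
print(np.degrees(ctrl.get_obs()["q"]).round(),ctrl.get_obs()["wrist_force"].round(1))
p,d,i,Tc=grab("wrist"); W=cloud(d,i,Tc)
k=(p.astype(int).sum(2)<230)&(W[...,0]>.57)&(W[...,0]<.67)&(W[...,2]>.05)&(W[...,2]<.29)&(abs(W[...,1]+.06)<.06)
w=W[k]; print(len(w),w.min(0),w.max(0)); 
for z in(.13,.16,.19,.22,.25): a=w[abs(w[:,2]-z)<.006]; print(z,len(a),a.mean(0).round(4) if len(a) else 0)
s,_,_,_=grab("scene"); s=cv2.resize(s[120:250,160:360],None,fx=2.4,fy=2.4,interpolation=2)
c=cv2.resize(p,None,fx=.6,fy=.6)
f=np.zeros((320,790,3),np.uint8);f[:c.shape[0],:c.shape[1]]=c;f[:s.shape[0],310:790]=s
cv2.imwrite("pics/w7.png",f[...,::-1])
```

```text
[-67.  19. 143.  99.  87. 108.] [-0.8  0.4  0.4]
2477 [ 0.6114907  -0.07588459  0.14765767] [ 0.63048371 -0.04350001  0.26094759]
0.13 0 0
0.16 300 [ 0.6147 -0.0615  0.1592]
0.19 319 [ 0.6172 -0.0609  0.1898]
0.22 272 [ 0.6199 -0.0608  0.2199]
0.25 164 [ 0.6254 -0.0599  0.2505]
```

View pics/w7.png

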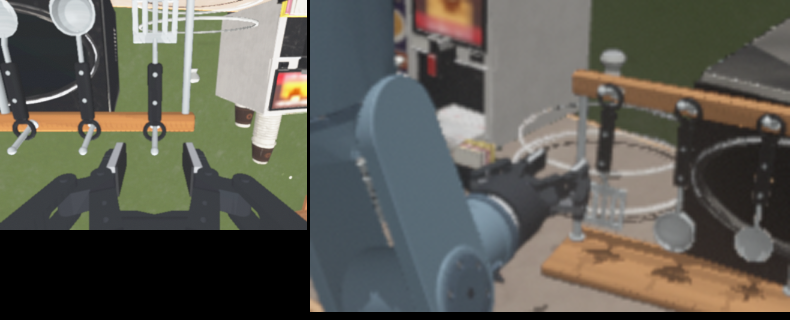

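The turner hangs on the left peg, about 5° from plumb, blade down. The ladle and spoon are still on their pegs and the hand is clear. Handing in.

```bash
python3 -c "
from bench import ctrl
print(ctrl.hand_in(), ctrl.get_obs()['time_s'])"
```

```text
the job is handed in; nothing more can be done
the job is handed in; nothing more can be done
```

The turner is hanging by its eye on the left (free) peg, blade down, and the job is handed in. I took it from the caddy, laid it flat on the table and let go. Then I gripped it again about 37 mm from the eye, threaded the eye onto the peg, released it and backed off.

- **Turner:** the last wrist and scene pictures show the peg through the eye and the handle about 5° from plumb. Just before release the eye was about 26 mm from the peg's root, 0.3 mm off sideways and 6 mm below the peg's axis. I did not measure it again after it swung free.
- **Robot:** at the last check the hand was about 110 mm back from the turner's handle. Wrist force was below 1 N, and the robot's clock stood at about 19 s of the 56 s allowed.
- **Ladle and spoon:** both still on their pegs in the last pictures.
- **Jug, caddy and mug:** none was in the last pictures. The jug was standing in the wrist view just after the lift. I did not look at the caddy again after drawing the turner out, or at the mug after the first pictures. No wrist force reading suggested a knock.

No check failed or disagreed with another.

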